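Gather the nuts in one corner of the parts tote

ROBOT

A 7-joint arm with a two-finger parallel gripper is mounted at the origin on the work surface. World frame = base frame: x ahead of the robot, y to its left, z up, the work surface at z = 0. Lengths are in m, angles in rad, forces in N, time in s.
With the tool pointing down it reaches from about 0.35 to 0.775 m from the base axis. Payload 3.1 kg.
Tool frame: the origin (TCP) lies at the very end of the fingers, on their centre line; the grasp point (between the pads) lies 19 mm behind it; z points along the fingers, y is the line along which they close (so a half turn about z gives the same grasp; the last joint's range is limited). The gripper opens to 85 mm and grips with 20 to 120 N. Pads are 22 mm wide; open, the fingers measure 114 mm over their backs; the gripper's body (76 mm by 85 mm) begins 54 mm behind the grasp point. The pads swing forward as they close: fully open they stand 13 mm farther back than shut.
Start: joints at [1.205, 0.311, 0.014, 1.512, -0.004, 1.319, -0.027], TCP at [0.175, -0.521, 0.231] pointing down, gripper open.
Joint ranges: [-2.7, 2.7], [-0.3, 1.91], [-1.27, 1.3], [0.12, 2.57], [-1.44, 4.58], [0.2, 2.03], [-3.05, 3.05]. Speed limits (rad/s): [2.79, 2.79, 3.14, 3.14, 3.14, 3.14, 3.14].

INTERFACE

Orientations are given as a unit quaternion [x, y, z, w].
In Python, from station import * gives the robot as it stands.
- The arm moves only by the tool carry_out, never from a script. Its argument "series" is text: rows parted by semicolons, each of 7 numbers parted by spaces: the shift along the tool's x, y, z in m, then the turn, a rotation vector about the tool's x, y, z in rad, then the finger opening in m, from 0 to 0.0854. In form: x y z wx wy wz gripper; .... A call has 1 to 12 rows; each row shifts and turns the commanded pose from where the row before left it, along the tool's axes as they then stand; what a row does not reach is not made up. A row lasts 1/10 s, in which the tool goes at most 50 mm and 8.59 degrees, less where a joint would pass 70% of its speed; a pose out of reach is approached as far as the arm can. A call is refused whole if a number of a shift passes 0.05 or a number of a turn 0.15, either way. A call with a gripper value outside its range is refused whole. The fingers move at their own pace and stop on an object; the grip force is fixed at half the most. Time passes only in rows, so rows that do not move let the fingers close. It gives the time, the measured TCP pose, the force, the opening and the grip force at its end, in the units of the state.
- get_obs(): the state, without advancing time (a new reading comes with each control period).
- capture(name): name is "scene" or "top" or "wrist"; returns a dict with "pixels" (384x512x3 uint8, blue, green, red), "camera_matrix" (3x3 intrinsics, pixels), "cam_to_world" (4x4, takes a point from camera to world coordinates). Camera axes: x right, y down, z forward; pixel columns grow to the right and rows downward; lengths in m; the calibration is good to about 2 mm. A picture is of the moment at which its call begins. There is no depth.
- close_job(): hands the job in; it is judged then, once.
The state is a dict: "time_s": time; "joints": joint angles; "qvel": joint speeds; "effort": joint torques, N m; "ee_pos": TCP position; "orientation": TCP orientation; "contact_force": force on the tool from outside, world axes, zero at the start; "moment": the same for the moment, N m; "opening": finger opening in m; "gripper_force": force on a finger pad.
Only numpy, scipy, OpenCV 4.12 (cv2) and the standard library are available. Lean on these libraries where they do the work, as an engineer would, in place of code of your own. Each camera call takes 0.05 s, during which the arm holds its last target. There are 200 camera calls.

TASK

Draw the blue parts tote by its handle straight out of the red bay, whose lips overhang its rim, and only then lift it clear of the bench. Tilt it so that all four loose nuts slide together into one corner: the corner at the tote's yellow end that is on the same side (left or right of the bay) as the black chair mechanism, which stands there ready for the fitter. Finish while still holding the tote in the air, clearly tilted and still, with the nuts in that corner; leave everything else on the bench where it is.

Things in the scene. Friction and masses are not known exactly. Their poses are not given: they have to be found in the camera images.
- bay: Red bay fixed to the bench: two upright guides 140 mm long, 72 high, 158 apart inside, each with a top lip reaching in over the tote's rim (lip underside 67 mm, top 72 mm up; 126 mm open between lips), and a stop across the back. Origin on the bench at mid-bay; x points into the bay, away from the robot, y left, z up. Guides span x -70 to +70 mm; open end at -x. Never moves.
- tote: Open blue tote, 200 x 150 x 60 mm (x, y, z), walls and floor 4 mm, 0.24 to 0.4 kg, black handle bar above. Origin: centre of underside. -x is its yellow end, which sticks out of the bay towards the robot; +y its left. Starts on the bench, axes parallel to the bay's, 80 to 115 mm of its rear in the bay. Draw it along the bay's -x; it is free of the lips once its origin is at bay x below -170 mm.
- handle (a point): Middle of the tote's handle bar, 100 mm above the underside, over the tote's origin. The bar runs along the tote's x for 200 mm, 16 mm wide (y), 20 mm high, open beneath (end posts only). The tote's balance point is about 70 mm straight below. Gripped firmly here (60 N or more) the tote turns with the gripper.
- corner_left (a point): Inner floor corner of the tote at its yellow end, left side (tote frame -96, +71, +4 mm). Axes as the tote's.
- corner_right (a point): Inner floor corner of the tote at its yellow end, right side (tote frame -96, -71, +4 mm). Axes as the tote's.
- mechanism: Black swivel-chair tilt mechanism, steel base plate, 200 x 160 x 93 mm plus a lever to its +y ending 160 mm from the centre, 2.4 kg. Stands left or right of the bay, the drill on the other side. Origin: centre of underside. Its side names the wanted corner: left if its y in the bay's frame is positive. Leave it alone.
- drill: Yellow and black cordless drill standing on its battery, 210 mm high, 200 mm long, origin under the battery's centre. Leave it alone.
- screwdriver: Screwdriver, 200 mm, lying on the bench. Leave it alone.
- hammer: Hammer lying on the bench, about 280 mm long. Leave it alone.
- oil_bottle: White bottle with a red cap, 44 mm across, 120 mm high. Leave it alone.
- carton: Cardboard carton 120 x 160 x 90 mm. Leave it alone.
- nut0: Loose steel hex nut, 21 mm across the corners, 10 mm high, 17 g, origin at the centre of its underside; starts lying flat on the tote's floor in the half away from the yellow end. Slides freely only when the tote's floor slopes steeply: tilt some 35 degrees or more to be sure it moves.
- nut1: Loose steel hex nut, 21 mm across the corners, 10 mm high, 17 g, origin at the centre of its underside; starts lying flat on the tote's floor in the half away from the yellow end. Slides freely only when the tote's floor slopes steeply: tilt some 35 degrees or more to be sure it moves.
- nut2: Loose steel hex nut, 21 mm across the corners, 10 mm high, 17 g, origin at the centre of its underside; starts lying flat on the tote's floor in the half away from the yellow end. Slides freely only when the tote's floor slopes steeply: tilt some 35 degrees or more to be sure it moves.
- nut3: Loose steel hex nut, 21 mm across the corners, 10 mm high, 17 g, origin at the centre of its underside; starts lying flat on the tote's floor in the half away from the yellow end. Slides freely only when the tote's floor slopes steeply: tilt some 35 degrees or more to be sure it moves.
Mind the look-alikes: they are no part of the job. Leave any turquoise look-alike of the tote alone.

How it is judged:
On the way, in this order (a step that is already met when the one before it is completed fails the run):
1. the tote is drawn clear of the bay's lips, down on the bench and level (x of tote in the frame of bay below -0.155 m and height (world z) of tote below 0.05 m and angle between tote's own z axis and vertical below 0.2 rad), for 0.1 s.
2. the tote is in the air, held and tilted, with all nuts in the wanted corner (angle between tote's own z axis and vertical between 0.3 and 1.2 rad and height (world z) of each of corner_left, corner_right above 0.03 m and contact force between the fingers and tote above 2 N and ((y of mechanism in the frame of bay above 0 m and distance between each of nut0, nut1, nut2, nut3 and corner_left below 0.085 m) or (not (y of mechanism in the frame of bay above 0 m) and distance between each of nut0, nut1, nut2, nut3 and corner_right below 0.085 m))), for 0.2 s.
At the end, for the whole second after the job is handed in: Gripper holds the tote still, tilted 17 to 69 degrees, both yellow-end floor corners 30 mm or more above the bench, every nut's origin within 85 mm of the inner floor corner at the yellow end on the mechanism's side (left if the mechanism's y in the bay's frame is positive, else right) (all of step 2 and linear speed of tote below 0.03 m/s and angular speed of tote below 0.15 rad/s and linear speed of each of nut0, nut1, nut2, nut3 below 0.05 m/s); the arm keeps its last pose, push and grip.
It fails at once if the mechanism, drill, screwdriver, hammer, bottle or carton is shifted by more than 30 mm (distance of any of mechanism, drill, screwdriver, hammer, oil_bottle, carton from where it was at the start of the episode above 0.03 m).
It also fails if it takes over 45 s, if anything falls off the work surface, if the arm or the gripper's body presses on something with over 40 N, if the wrist force passes 120 N, or if a joint passes its speed limit or range.

## Working session

There is one attempt and no reset: what is moved stays moved. The work goes in short steps, Python scripts to look and compute and a tool call to move; the robot and the scene stay as the last step left them, time stands still between calls to the robot, and variables do not carry over. Pictures are saved under pics/ and viewed, at most 10 in all, crops included, and the job is handed in when it is done.

Besides the shell and the picture viewer there is one more tool, called after "Emit:" as name(argument=value, ...), one argument or row to a line, values as JSON. carry_out: Moves the arm, as the interface text tells. Its arguments: {"type":"object","properties":{"series":{"type":"string"}},"required":["series"]}

```bash
mkdir -p pics
python3 - <<'E'
from station import *
import cv2,numpy as np
for n in("scene","top"):
    c=capture(n);cv2.imwrite(f"pics/{n}0.png",c["pixels"]);np.savez(f"pics/{n}0.npz",**c);print(c["camera_matrix"].tolist(),c["cam_to_world"].round(4).tolist())
o=get_obs();print(o)
E
```

```text
[[466.1772443598906, 0.0, 260.94908451713167], [0.0, 466.1772443598906, 184.17955925372047], [0.0, 0.0, 1.0]] [[0.3259, 0.6946, -0.6413, 1.5668], [0.9454, -0.2371, 0.2236, -0.3727], [0.0032, -0.6792, -0.734, 1.2609], [0.0, 0.0, 0.0, 1.0]]
[[396.1202244231029, 0.0, 253.1928104202524], [0.0, 396.1202244231029, 194.2153062826149], [0.0, 0.0, 1.0]] [[-0.0075, -0.9798, 0.1998, 0.288], [-1.0, 0.0064, -0.0063, -0.0349], [0.0049, -0.1999, -0.9798, 1.3652], [0.0, 0.0, 0.0, 1.0]]
{'time_s': 0.1, 'joints': array([ 1.20530452,  0.31167163,  0.01399518,  1.51290345, -0.00441713,
        1.31921947, -0.02720346]), 'qvel': array([-0.00136496, -0.00149363,  0.00068021, -0.00301789,  0.00059786,
       -0.00049125,  0.00133552]), 'effort': array([ 7.21398319e-04, -3.80854976e+01,  1.46780438e-01, -2.31240284e+01,
        1.24482464e-02,  8.09153658e-03, -7.28894236e-06]), 'ee_pos': array([ 0.174796  , -0.52078421,  0.23031275]), 'orientation': array([ 9.86917503e-01,  1.61222405e-01, -2.11840444e-04, -1.06462601e-03]), 'contact_force': array([ 0.96443885, -0.89785584, -0.7921726 ]), 'moment': array([-0.0437384 , -0.03639597, -0.03016044]), 'gripper_force': 0.0, 'opening': 0.08545979707077633}
```

View pics/scene0.png

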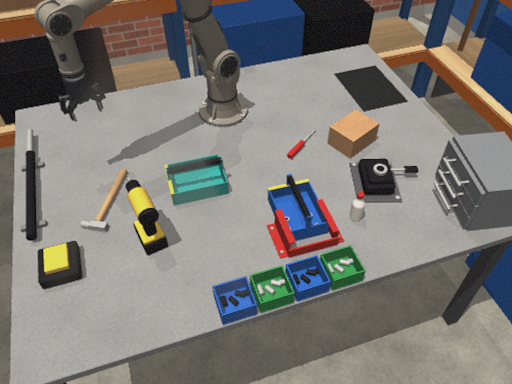

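View pics/top0.png

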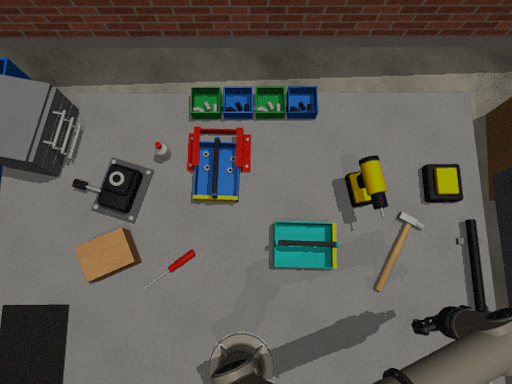

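The top view has three blue or blue-like boxes:
- The blue tote in the red bay, at (217,168). This is the one I want.
- A turquoise look-alike at (305,245).
- Small blue bins at (238,100) and (302,100).

The mechanism is at (120,187), on the left (+y), so the wanted corner is corner_left. I'll check this in one close crop.

Run:
```python
import cv2
i=cv2.imread("pics/top0.png")[115:215,170:270]
cv2.imwrite("pics/crop0.png",cv2.resize(i,None,fx=6,fy=6,interpolation=cv2.INTER_CUBIC))
```

```text
(no output)
```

View pics/crop0.png

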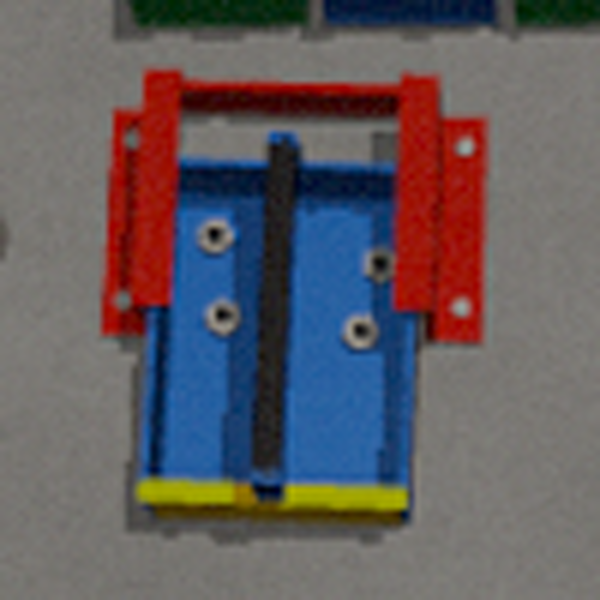

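The crop shows the blue tote with its yellow end at crop row 495. The handle bar runs from (286,135) to (268,495), four nuts lie in the rear half, and the red lips end near row 305.

```bash
cat > h.py <<'E'
import numpy as np
def ray(c,uv,z):
    d=c["cam_to_world"][:3,:3]@np.linalg.solve(c["camera_matrix"],[*uv,1]);o=c["cam_to_world"][:3,3]
    return o+d*(z-o[2])/d[2]
E
python3 - <<'E'
from h import *
c=np.load("pics/top0.npz")
P=lambda u,v,z:print((u,v),ray(c,(170+(u+.5)/6-.5,115+(v+.5)/6-.5),z).round(4))
for a in[(286,135,.11),(268,495,.11),(283,300,.11),(137,482,.06),(409,488,.06),(137,502,.06),(407,508,.06),(172,305,.072),(395,308,.072),(180,72,.072),(402,77,.072),(215,235,.014),(380,263,.014)]:P(*a)
for p in[(120,187,.05),(161,150,.1),(238,100,.03)]:print(p,ray(c,p[:2],p[2]))
from scipy.spatial.transform import Rotation as R
print(R.from_quat([9.86917503e-01,1.61222405e-01,-2.11840444e-04,-1.06462601e-03]).as_matrix().round(3))
E
```

```text
(286, 135) [0.739  0.0752 0.11  ]
(268, 495) [0.5354 0.0827 0.11  ]
(283, 300) [0.6441 0.0758 0.11  ]
(137, 482) [0.5532 0.1608 0.06  ]
(409, 488) [0.5487 0.0086 0.06  ]
(137, 502) [0.5418 0.1605 0.06  ]
(407, 508) [0.5374 0.0097 0.06  ]
(172, 305) [0.6523 0.1417 0.072 ]
(395, 308) [0.6498 0.0161 0.072 ]
(180, 72) [0.7911 0.1399 0.072 ]
(402, 77) [0.7873 0.0122 0.072 ]
(215, 235) [0.7115 0.125  0.014 ]
(380, 263) [0.6936 0.0273 0.014 ]
(120, 187, 0.05) [0.58423241 0.40864013 0.05      ]
(161, 150, 0.1) [0.69842815 0.26292863 0.1       ]
(238, 100, 0.03) [0.90829032 0.00875086 0.03      ]
[[ 0.948  0.318 -0.001]
 [ 0.318 -0.948  0.002]
 [-0.    -0.002 -1.   ]]
```

Emit:
carry_out(
  series="0.042 -0.028 0 0 0 0 0.085;0.042 -0.028 0 0 0 0 0.085;0.042 -0.028 0 0 0 0 0.085;0.042 -0.028 0 0 0 0 0.085;0.042 -0.028 0 0 0 0 0.085;0.042 -0.028 0 0 0 0 0.085;0.042 -0.028 0 0 0 0 0.085;0.042 -0.028 0 0 0 0 0.085;0.042 -0.028 0 0 0 0 0.085;0.042 -0.028 0 0 0 0 0.085;0.042 -0.028 0 0 0 0 0.085;0.042 -0.028 0 0 0 0 0.085",
)

```text
time_s: 1.3
ee_pos: [0.543, -0.0455, 0.2309]
orientation: [0.987, 0.161, -0.0, 0.0]
contact_force: [0.2, 0.4, 0.5]
opening: 0.0851
gripper_force: 0.0
```

Emit:
carry_out(
  series="0.042 -0.028 0 0 0 0 0.085;0.042 -0.028 0 0 0 0 0.085;0.042 -0.028 0 0 0 0 0.085;0 0 0 0 0 0.116 0.085;0 0 0 0 0 0.116 0.085;0 0 0 0 0 0.116 0.085;0 0 0 0 0 0 0.085;0 0 0 0 0 0 0.085;0 0 0 0 0 0 0.085",
)

```text
time_s: 2.2
ee_pos: [0.634, 0.0714, 0.2311]
orientation: [1.0, -0.011, -0.0, 0.0]
contact_force: [-0.6, -0.3, -0.4]
opening: 0.0853
gripper_force: 0.0
```

Run:
```python
from station import *
import cv2,numpy as np
from scipy.spatial.transform import Rotation as R
for n in("wrist",):
    c=capture(n);cv2.imwrite(f"pics/{n}1.png",c["pixels"]);np.savez(f"pics/{n}1.npz",**c)
o=get_obs();print(o['time_s'],o['ee_pos'],o['joints'].round(3),R.from_quat(o['orientation']).as_matrix().round(3))
```

```text
2.25 [0.63410291 0.07142086 0.23118257] [ 0.078  0.523 -0.357  1.23   0.177  1.419 -1.855] [[ 1.    -0.023 -0.   ]
 [-0.023 -1.     0.   ]
 [-0.    -0.    -1.   ]]
```

View pics/wrist1.png

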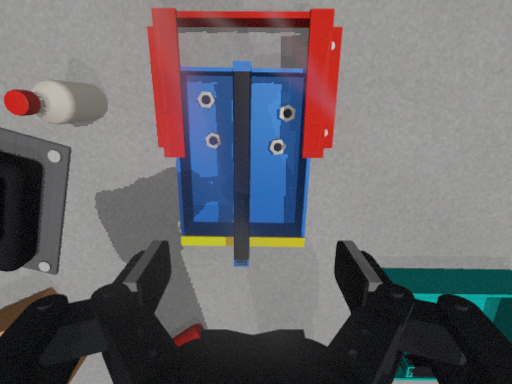

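The wrist view shows the tote in the bay with its bar running from (243,63) to (241,265), nearly parallel to the tool's x axis. I'll refine the handle position from these pixels.

Run:
```python
from h import *
c=np.load("pics/wrist1.npz")
for a in[(242.5,63,.11),(241,265,.11),(242,160,.11),(181,242,.06),(305,242,.06),(185,157,.072),(304,157,.072),(179,12,.072),(309,12,.072)]:print(a,ray(c,a[:2],a[2]).round(4))
```

```text
(242.5, 63, 0.11) [0.7412 0.0763 0.11  ]
(241, 265, 0.11) [0.5448 0.0843 0.11  ]
(242, 160, 0.11) [0.6575 0.0795 0.11  ]
(181, 242, 0.06) [0.5472 0.1596 0.06  ]
(305, 242, 0.06) [0.5437 0.0078 0.06  ]
(185, 157, 0.072) [0.6544 0.142  0.072 ]
(304, 157, 0.072) [0.6516 0.0145 0.072 ]
(179, 12, 0.072) [0.7904 0.1349 0.072 ]
(309, 12, 0.072) [0.7877 0.0143 0.072 ]
```

Emit:
carry_out(
  series="0.007 -0.009 0 0 0 0.005 0.085;0 0 0.03 0 0 0 0.085;0 0 0.04 0 0 0 0.085;0 0 0.04 0 0 0 0.085;0 0 0.03 0 0 0 0.085;0 0 0.01 0 0 0 0.085;0 0 0 0 0 0 0.085;0 0 0 0 0 0 0;0 0 0 0 0 0 0;0 0 0 0 0 0 0;0 0 0 0 0 0 0;0 0 0 0 0 0 0",
)

```text
time_s: 3.45
ee_pos: [0.6422, 0.0807, 0.0825]
orientation: [1.0, -0.015, 0.001, -0.0]
contact_force: [-1.4, -0.8, -0.7]
opening: 0.0151
gripper_force: 58.9
```

Emit:
carry_out(
  series="0 0 0 0 0 0 0;0 0 0 0 0 0 0;0 0 0 0 0 0 0",
)

```text
time_s: 3.75
ee_pos: [0.6422, 0.0806, 0.0824]
orientation: [1.0, -0.015, 0.001, -0.0]
contact_force: [-0.6, -0.1, 5.0]
opening: 0.0149
gripper_force: 60.1
```

Emit:
carry_out(
  series="-0.005 0 0 0 0 0 0;-0.01 0 0 0 0 0 0;-0.015 0 0 0 0 0 0;-0.015 0 0 0 0 0 0;-0.015 0 0 0 0 0 0;-0.015 0 0 0 0 0 0;-0.015 0 0 0 0 0 0;-0.015 0 0 0 0 0 0;-0.015 0 0 0 0 0 0;-0.01 0 0 0 0 0 0;0 0 0 0 0 0 0;0 0 0 0 0 0 0",
)

```text
time_s: 4.95
ee_pos: [0.5108, 0.0842, 0.0823]
orientation: [1.0, -0.015, -0.0, 0.0]
contact_force: [-2.7, -1.2, 9.9]
opening: 0.0153
gripper_force: 61.0
```

Emit:
carry_out(
  series="0 0 0 0 0 0 0;0 0 0 0 0 0 0",
)

```text
time_s: 5.15
ee_pos: [0.5108, 0.0842, 0.0823]
orientation: [1.0, -0.015, -0.001, 0.0]
contact_force: [-2.0, 0.0, 11.1]
opening: 0.0153
gripper_force: 61.0
```

Run:
```python
from station import *
import cv2
for n in("top",):
    c=capture(n);cv2.imwrite(f"pics/{n}2.png",cv2.resize(c["pixels"][90:290,100:350],None,fx=3,fy=3))
o=get_obs();print(o['time_s'],o['ee_pos'],o['joints'].round(3),o['contact_force'])
```

```text
5.2 [0.51077953 0.08420365 0.08228902] [ 0.096  0.411 -0.376  1.793  0.179  0.972 -1.953] [-3.47046985 -0.97075924 11.00373545]
```

View pics/top2.png

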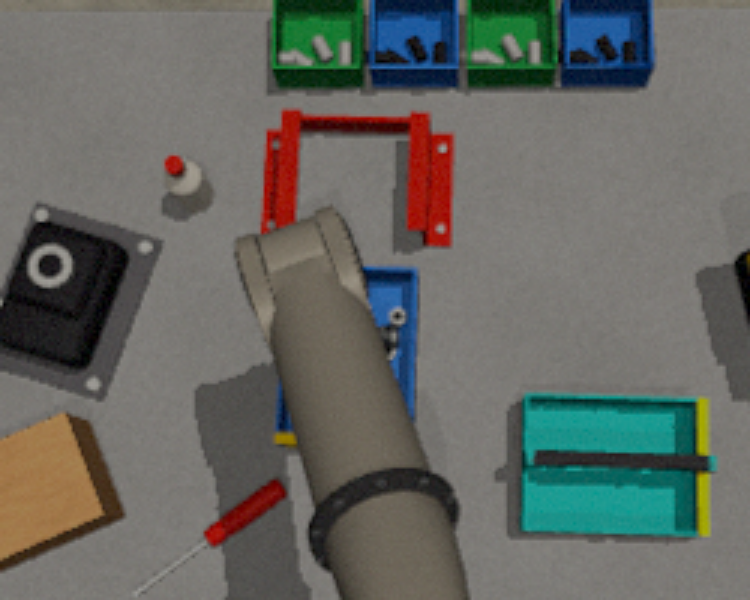

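The tote is out: its rear edge is at crop row 268 and the lips end near row 240. Lifting straight up.

Emit:
carry_out(
  series="0 0 -0.01 0 0 0 0;0 0 -0.02 0 0 0 0;0 0 -0.03 0 0 0 0;0 0 -0.03 0 0 0 0;0 0 -0.03 0 0 0 0;0 0 -0.03 0 0 0 0;0 0 -0.03 0 0 0 0;0 0 -0.03 0 0 0 0;0 0 -0.03 0 0 0 0;0 0 -0.02 0 0 0 0;0 0 -0.01 0 0 0 0;0 0 0 0 0 0 0",
)

```text
time_s: 6.4
ee_pos: [0.5113, 0.0843, 0.3512]
orientation: [1.0, -0.014, -0.0, -0.0]
contact_force: [0.3, 0.0, -4.1]
opening: 0.0151
gripper_force: 58.9
```

Run:
```python
from station import *
o=get_obs();print(o['time_s'],o['ee_pos'],o['joints'].round(3),o['contact_force'],o['moment'])
```

```text
6.4 [0.51127279 0.08425191 0.35115372] [ 0.115  0.238 -0.403  1.336  0.092  1.587 -1.876] [ 0.29817602  0.03031733 -4.10553684] [ 0.02811386 -0.01663837  0.0202563 ]
```

Emit:
carry_out(
  series="0 0 0 0 0.05 0 0;0 0 0 0 0.08 0 0;0 0 0 0 0.08 0 0;0 0 0 0 0.08 0 0;0 0 0 0 0.08 0 0;0 0 0 0 0.08 0 0;0 0 0 0 0.08 0 0;0 0 0 0 0.08 0 0;0 0 0 0 0.08 0 0;0 0 0 0 0.08 0 0;0 0 0 0 0.08 0 0;0 0 0 0 0 0 0",
)

```text
time_s: 7.6
ee_pos: [0.5111, 0.0862, 0.3426]
orientation: [0.92, -0.011, 0.391, 0.009]
contact_force: [0.3, 0.9, -3.8]
opening: 0.0146
gripper_force: 59.4
```

Run:
```python
from station import *
import cv2
from scipy.spatial.transform import Rotation as R
c=capture("wrist");cv2.imwrite("pics/w3.png",c["pixels"])
s=capture("scene");cv2.imwrite("pics/s3.png",cv2.resize(s["pixels"][100:280,180:440],None,fx=3,fy=3))
o=get_obs();print(o['time_s'],o['ee_pos'],o['joints'].round(3),o['contact_force'],R.from_quat(o['orientation']).as_matrix().round(3))
```

```text
7.7 [0.51355152 0.08419115 0.34673594] [-0.139 -0.295 -0.214  2.112  0.416  0.599 -2.228] [ 0.94176962 -0.6600148  -3.49889177] [[ 0.69  -0.034  0.723]
 [-0.019 -0.999 -0.029]
 [ 0.724  0.006 -0.69 ]]
```

View pics/s3.png

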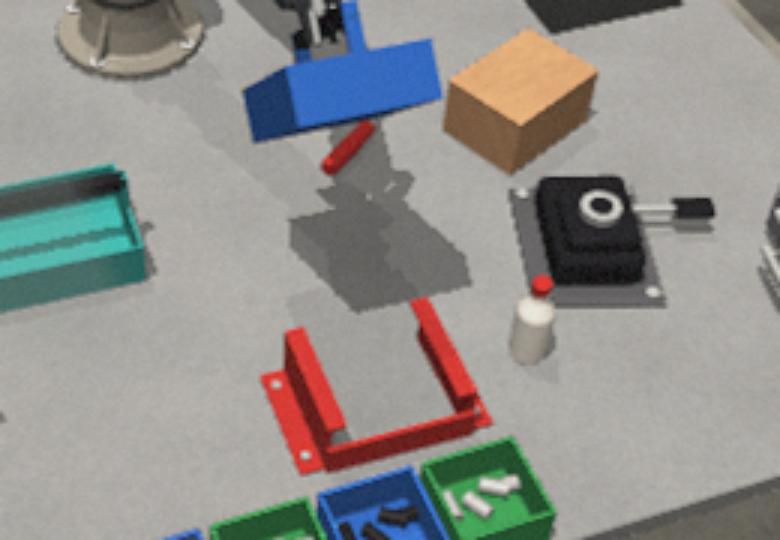

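The tote is tilted with its yellow end down and toward the robot. Joint 2 is near its limit, so I'll move outward before yawing.

Emit:
carry_out(
  series="0.007 0 0.007 0 0 0 0;0.014 0 0.0145 0 0 0 0;0.014 0 0.0145 0 0 0 0;0.014 0 0.0145 0 0 0 0;0.014 0 0.0145 0 0 0 0;0.007 0 0.007 0 0 0 0;0 0 0 0 0 0 0;0 0 0 0 0 0 0",
)

```text
time_s: 8.5
ee_pos: [0.6156, 0.0782, 0.3511]
orientation: [0.918, -0.017, 0.396, 0.01]
contact_force: [-0.3, 0.4, -3.7]
opening: 0.0147
gripper_force: 59.4
```

Run:
```python
from station import *
import cv2
from scipy.spatial.transform import Rotation as R
c=capture("wrist");cv2.imwrite("pics/w4.png",c["pixels"])
o=get_obs();print(o['time_s'],o['ee_pos'],o['joints'].round(3),R.from_quat(o['orientation']).as_matrix().round(3))
```

```text
8.55 [0.61521667 0.07872563 0.35123789] [-0.11  -0.078 -0.176  1.939  0.452  0.54  -2.198] [[ 0.686 -0.038  0.727]
 [-0.022 -0.999 -0.031]
 [ 0.727  0.005 -0.686]]
```

View pics/w4.png

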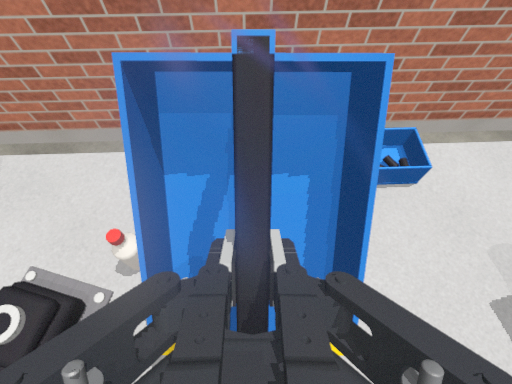

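The nuts have left the rear half (no nut in rows 60–280), so they have slid to the yellow end. Next I'll yaw about the tool axis so the left side faces downhill.

Emit:
carry_out(
  series="0 0 0 0 0 -0.05 0;0 0 0 0 0 -0.1 0;0 0 0 0 0 -0.1 0;0 0 0 0 0 -0.1 0;0 0 0 0 0 -0.1 0;0 0 0 0 0 -0.1 0;0 0 0 0 0 -0.1 0;0 0 0 0 0 -0.1 0;0 0 0 0 0 -0.1 0;0 0 0 0 0 -0.1 0;0 0 0 0 0 -0.1 0;0 0 0 0 0 -0.05 0",
)

```text
time_s: 9.75
ee_pos: [0.6148, 0.0798, 0.3519]
orientation: [0.79, 0.468, 0.333, 0.216]
contact_force: [0.4, 0.0, -3.8]
opening: 0.015
gripper_force: 59.4
```

Run:
```python
from station import *
import cv2
from scipy.spatial.transform import Rotation as R
c=capture("wrist");cv2.imwrite("pics/w5.png",c["pixels"])
o=get_obs();print(o['time_s'],o['ee_pos'],o['joints'].round(3),R.from_quat(o['orientation']).as_matrix().round(3))
```

```text
9.8 [0.61484139 0.07977754 0.35188086] [-0.2   -0.082 -0.094  1.942  0.468  0.543 -1.108] [[ 0.341  0.595  0.728]
 [ 0.883 -0.469 -0.03 ]
 [ 0.324  0.652 -0.685]]
```

View pics/w5.png

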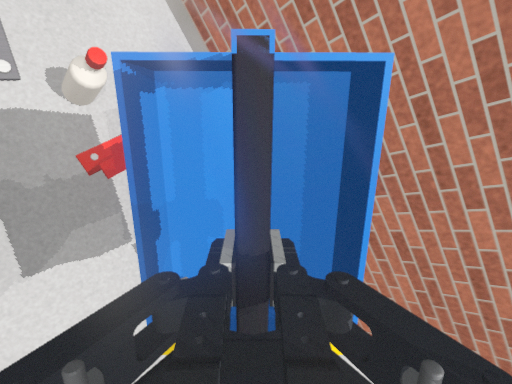

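Run:
```python
from station import *
import cv2
s=capture("top");cv2.imwrite("pics/t5.png",cv2.resize(s["pixels"][90:290,120:320],None,fx=3,fy=3,interpolation=cv2.INTER_CUBIC))
```

```text
(no output)
```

View pics/t5.png

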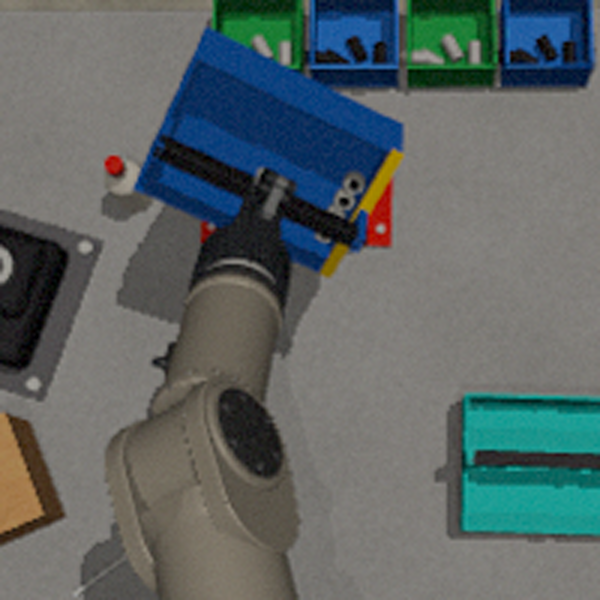

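The top crop shows nuts in a row along the yellow wall at about (353,183), (345,203) and (325,238). I'll compare these with the projected floor corner.

```bash
cat >> h.py <<'E'
def corner():
    from station import get_obs,capture
    from scipy.spatial.transform import Rotation as R
    o=get_obs();M=R.from_quat(o['orientation']).as_matrix();c=capture("top")
    org=o['ee_pos']+M@[0,0,.081]
    for p in[(-96,71,4),(-96,-71,4),(-86,0,14),(-86,60,14),(-86,40,14),(-86,20,14)]:
        w=org+M@(np.array(p)*[1,-1,-1]/1000);T=np.linalg.inv(c["cam_to_world"])
        q=c["camera_matrix"]@(T[:3,:3]@w+T[:3,3]);uv=q[:2]/q[2]
        print(p,w.round(3),((uv-[120,90])*3).round())
    # rays for the topmost nut -> tote frame on plane z=14 mm
    C=c["cam_to_world"]
    for u in[(353,183),(345,203),(325,238)]:
        d=C[:3,:3]@np.linalg.solve(c["camera_matrix"],[u[0]/3+120,u[1]/3+90,1]);k=C[:3,3]
        a=M.T@(k-org)*[1,-1,-1];b=M.T@d*[1,-1,-1];print(u,((a+b*(.014-a[2])/b[2])*1000).round())
E
python3 -c "
from h import *
corner()"
```

```text
(-96, 71, 4) [0.596 0.027 0.222] [330. 240.]
(-96, -71, 4) [ 0.68  -0.041  0.314] [397. 126.]
(-86, 0, 14) [0.634 0.002 0.278] [352. 185.]
(-86, 60, 14) [0.599 0.03  0.239] [325. 232.]
(-86, 40, 14) [0.61  0.021 0.252] [334. 217.]
(-86, 20, 14) [0.622 0.012 0.265] [343. 201.]
(353, 183) [-85.  -2.  14.]
(345, 203) [-88.  21.  14.]
(325, 238) [-89.  66.  14.]
```

The nuts form a packed row from the left corner along the yellow wall. The farthest is about 74 mm from corner_left, against a limit of 85 mm. I'll let it settle, check that nothing moved, and hand in.

Emit:
carry_out(
  series="0 0 0 0 0 0 0;0 0 0 0 0 0 0;0 0 0 0 0 0 0;0 0 0 0 0 0 0;0 0 0 0 0 0 0;0 0 0 0 0 0 0",
)

```text
time_s: 10.5
ee_pos: [0.6157, 0.0794, 0.3515]
orientation: [0.791, 0.466, 0.333, 0.215]
contact_force: [0.1, -0.9, -4.1]
opening: 0.0152
gripper_force: 59.5
```

Run:
```python
from station import *
o=get_obs();print(o['time_s'],o['ee_pos'],o['qvel'].round(3),o['gripper_force'])
print(close_job())
```

```text
10.5 [0.61569785 0.07944954 0.35154771] [ 0.001 -0.    -0.     0.001  0.001  0.001  0.001] 59.48412358760834
the job is handed in; nothing more can be done
None
```

I handed the job in at 10.5 s with the blue tote held still in the air, tilted about 47°, and the nuts lined up from its left yellow-end corner (the mechanism's side); I measured three of them within about 74 mm of that corner, and the fourth was hidden under the handle bar but fits the gap in the row (no verdict came back).

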